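# Lock an ink cartridge into its bayonet holder

### The arm

A 6-joint arm with a two-finger parallel gripper is mounted at the origin on the work surface. World frame = base frame: x ahead of the robot, y to its left, z up, the work surface at z = 0. Lengths are in m, angles in rad, forces in N, time in s.
With the tool pointing down it reaches from about 0.375 to 0.9 m from the base axis. Payload 3.1 kg.
Tool frame: the origin (TCP) lies between the finger pads; the fingertips stand 17 mm ahead of it and the grasp point (between the pads) lies 2 mm behind it (robot.nose_length is the distance from the TCP to the fingertips, in m); z points along the fingers, y is the line along which they close (so a half turn about z gives the same grasp; the last joint's range is limited). The gripper opens to 87 mm and grips with 3 to 60 N. Pads are 19 mm wide; open, the fingers measure 117 mm over their backs; the gripper's body (75 mm by 190 mm) begins 51 mm behind the grasp point.
Start: joints at [1.147, 0.527, 1.433, -0, 1.181, -0.178], TCP at [0.151, 0.606, 0.24] pointing down, gripper open.
Joint ranges: [-3.08, 3.08], [-0.75, 2.2], [0.22, 2.44], [-1.43, 4.57], [0, 2.65], [-2.85, 2.85]. Speed limits (rad/s): [2.79, 2.79, 3.14, 3.14, 3.14, 3.14].

### API

Orientations are given as a unit quaternion [x, y, z, w].
In Python, from rig import robot, cams gives the robot as it stands.
- The arm moves only by the shell command python3 -m pendant 'ROWS' [FORCE]. ROWS is JSON, a list of rows, each an object with "jaw": the opening, from 0 (shut) to 1 (fully open); "linear": the shift along the tool's x, y, z in cm, a list of three; "twist": the turn about the tool's z in degrees. A call has 1 to 12 rows; each row shifts and turns the commanded pose from where the row before left it, along the tool's axes as they then stand; what a row does not reach is not made up. A row lasts 1/12 s, in which the tool goes at most 41.7 mm and 7.16 degrees, less where a joint would pass 70% of its speed; a pose out of reach is approached as far as the arm can. A call is refused whole if a number of a shift passes 4.17 or a number of a turn 7.16, either way. A call with a gripper value outside its range is refused whole. The fingers move at their own pace and stop on an object; FORCE is the grip in N (left out, the last holds). Time passes only in rows, so rows that do not move let the fingers close. It gives the time, the measured TCP pose, the force, the opening and the grip force at its end, in the units of the state.
- robot.get_obs(): the state, without advancing time (a new reading comes with each control period).
- cams.camera(name): name is "scene" or "top" or "wrist"; returns a dict with "color" (384x512x3 uint8, blue, green, red), "depth" (384x512 float32, m along the optical axis (not along the pixel's ray), 0 where there is no reading), "fov_y" (degrees; the focal length in pixels is half the picture's height over the tangent of half this angle, whatever the lens; pixels are square), "cx", "cy" (the principal point, pixels), "view" (4x4, takes a point from world to camera coordinates). Camera axes: x right, y down, z forward; pixel columns grow to the right and rows downward; lengths in m; the calibration is good to about 2 mm. A picture is of the moment at which its call begins.
- robot.hand_in(): hands the job in; it is judged then, once.
The state is a dict: "time": time; "q": joint angles; "joint_velocities": joint speeds; "joint_torque": joint torques, N m; "position": TCP position; "tool_rot": TCP orientation; "ft_force": force on the tool from outside, world axes, zero at the start; "moment": the same for the moment, N m; "grip_width": finger opening in m; "grip_force": force on a finger pad.
Only numpy, scipy, OpenCV 4.12 (cv2) and the standard library are available. Lean on these libraries where they do the work, as an engineer would, in place of code of your own. Each camera call takes 0.05 s, during which the arm holds its last target. There are 200 camera calls.

### The job

Lock the white ink cartridge into the round collar of the grey ink holder: set its two side lugs into the gaps of the rim, press it down gently against the spring, turn it clockwise (seen from above) and feel for the hidden notches, where the spring can lift it and it stays locked; turned too little or too far it stays caught low. Keep the cartridge upright, do not force it down hard, let go of it, and leave the paper stack, the bottle and the tape roll where they are.

Things in the scene. Friction and masses are not known exactly. Their poses are not given: they have to be found in the camera images.
- cartridge: White upright ink cartridge, 0.26 to 0.40 kg: a tube 60 mm in diameter, 128 mm tall, with a paper band, lower edge chamfered. It starts standing on the table. Origin: centre of its underside, z up the tube. Two lugs on its +x and -x sides reach 40 mm from the axis, each 10 mm wide, 27 to 33 mm above the underside. A half turn looks and works the same.
- cart_grip (a point): Middle of the flat grip bar on top of the cartridge, 144 mm above its underside, on its axis. The bar is in line with the lugs: 50 mm long (x), 18 mm wide (y), from 127 to 161 mm above the underside.
- holder: Fixed grey box 170 mm (x) by 150 mm (y), 60 mm high, with a steel collar in its middle (104 mm outer, 64 mm inner diameter). Origin on the collar's axis at table level, z up. The pressed-in lugs turn only clockwise seen from above, under a hidden lip, to a stop at 84 to 114 degrees. On the way are the notches, 49 to 79 degrees from the gaps: the angle differs each time and must be felt.
- rim (a point): Centre of the collar's mouth, at the rim, 70 mm above the table; axes as the holder. The rim has two open gaps 17 mm wide on its +x and -x sides for the lugs. Lugs that miss the gaps land on the rim with the underside of the cartridge 43 mm above the table.
- plate (a joint): Sprung plate in the collar, 450 N/m; metres pressed down, 0 when free, plate top then 49 mm above the table. The cartridge alone sinks it 6 to 9 mm, unlocked. The lugs clear the lip and can turn only when pressed past 0.026 (about 12 N); they bottom hard at 0.034.
- locked (a point): Point on the collar's axis, 29 mm above the table: where the cartridge's underside is when locked. The lugs fit their notches (about 15 mm wide) within 5 degrees either way of the right angle; let up there, the spring lifts the cartridge to this height. Let up before or past it, it rises only to 23 mm, caught under the lip, not locked: press again and turn on or back.
- prints: Bystander: fixed stack of paper, 148 x 210 mm, 45 mm high; origin at the centre of its underside.
- cleaner: Bystander: white plastic bottle 68 mm in diameter, 170 mm tall, standing; origin at the centre of its underside.
- tape: Bystander: roll of tape lying flat, 104 mm in diameter, 48 mm high; origin at the centre of its underside.
Things that resemble listed ones, but are neither listed nor needed, are in the scene too. What is shaped like the cartridge but red is not meant.

How it is judged:
On the way, in this order (a step that is already met when the one before it is completed fails the run):
1. the cartridge is pressed down in the collar with its lugs through the gaps (horizontal distance between cartridge and holder below 0.006 m and z of cartridge in the frame of holder below 0.026 m and angle between the x axis of cartridge and the x axis of holder, either way round below 0.4 rad), for 0.05 s.
2. it is turned while pressed down, more than 34 degrees from the gaps (horizontal distance between cartridge and holder below 0.006 m and z of cartridge in the frame of holder below 0.0262 m and angle between the x axis of cartridge and the x axis of holder, either way round above 0.6 rad), for 0.05 s.
At the end, for the whole second after the job is handed in: The cartridge is locked and at rest: on the collar's axis within 5 mm, its underside 26.8 to 32.5 mm above the holder's origin (lugs risen into the notches), turned more than 40 degrees from the gaps, upright within 5 degrees, released (horizontal distance between cartridge and holder below 0.005 m and z of cartridge in the frame of holder between 0.0268 and 0.0325 m and angle between the x axis of cartridge and the x axis of holder, either way round above 0.7 rad and angle between cartridge's own z axis and vertical below 0.09 rad and linear speed of cartridge below 0.01 m/s and angular speed of cartridge below 0.1 rad/s); the robot touches nothing.
It fails at once if the cartridge is forced against the holder with more than 60 N (contact force between cartridge and holder above 60 N).
It fails at once if the cartridge is tipped more than 35 degrees (angle between cartridge's own z axis and vertical above 0.6 rad).
It fails at once if the bottle or the tape roll is moved more than 30 mm (distance of any of cleaner, tape from where it was at the start of the episode above 0.03 m).
It also fails if it takes over 51 s, if anything falls off the work surface, if the arm or the gripper's body presses on something with over 40 N, if the wrist force passes 120 N, or if a joint passes its speed limit or range.

## Working session

There is one attempt and no reset: what is moved stays moved. The work goes in short steps, Python scripts to look and compute and a shell command to move; the robot and the scene stay as the last step left them, time stands still between calls to the robot, and variables do not carry over. Pictures are saved under pics/ and viewed, at most 10 in all, crops included, and the job is handed in when it is done.

```bash
mkdir -p pics; cat > h.py <<'E'
import numpy as np, cv2
from rig import robot, cams
def grab(n):
    c=cams.camera(n); d=c["depth"]; f=d.shape[0]/2/np.tan(np.radians(c["fov_y"])/2)
    v,u=np.mgrid[:d.shape[0],:d.shape[1]]
    P=np.stack([(u-c["cx"])*d/f,(v-c["cy"])*d/f,d],-1)
    V=np.array(c["view"]); W=(P-V[:3,3])@V[:3,:3]
    W[d==0]=np.nan
    return c["color"],W
E
python3 - <<'E'
from h import *
for n in("top","scene"):
    c,W=grab(n); np.savez(n,c=c,W=W); cv2.imwrite(f"pics/{n}.png",c)
o=robot.get_obs(); print(o["time"],o["position"],o["tool_rot"],o["grip_width"])
E
```

```text
0.1 [0.15119333 0.60579516 0.23867194] [ 1.22087705e-01  9.92518839e-01 -9.31950295e-04 -2.80220738e-04] 0.08691383685545424
```

View pics/top.png

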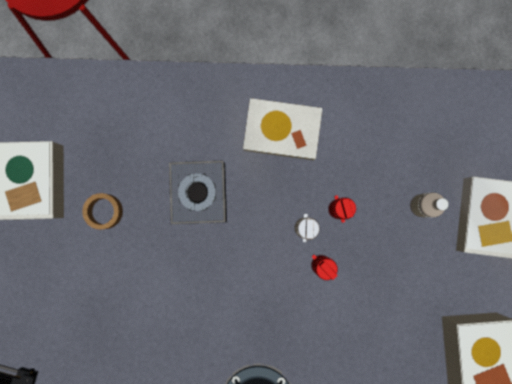

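View pics/scene.png

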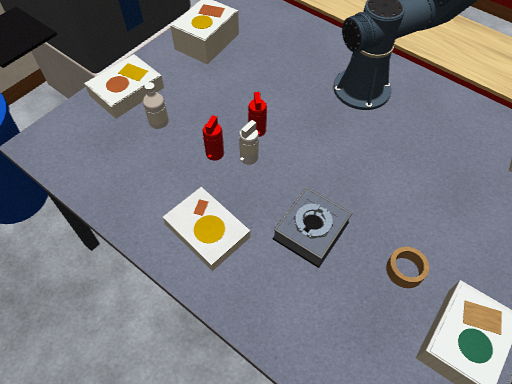

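Top view: the white cartridge is at (309,229), and the red look-alikes are at (344,208) and (326,268). The white bottle at (433,204) differs in height and has a cap. The holder is at (197,192). I choose (309,229), and will measure it and check it with one crop.

```bash
python3 - <<'E'
from h import *
T=np.load("top.npz"); c,W=T["c"],T["W"]
def reg(u0,u1,v0,v1,z0,z1):
    w=W[v0:v1,u0:u1].reshape(-1,3); k=(w[:,2]>z0)&(w[:,2]<z1); return w[k],c[v0:v1,u0:u1].reshape(-1,3)[k]
def rect(w): return cv2.minAreaRect((w[:,:2]*1000).astype(np.float32))
for nm,b in dict(cart=(294,325,210,247),redA=(328,360,190,226),redB=(308,342,250,285)).items():
    for z in((.10,.137),(.145,.175)):
        w,_=reg(*b,*z); print(nm,z,len(w),w.mean(0).round(4),rect(w), w[:,2].max())
w,_=reg(160,235,150,230,.05,.065);print("box",len(w),np.median(w,0),rect(w))
w,_=reg(160,235,150,230,.066,.08);print("rim",len(w),w.mean(0),rect(w))
a=c[205:250,285:360]; b=c[155:228,160:235]
im=np.hstack([cv2.resize(a,(400,400*45//75),interpolation=2),cv2.resize(b,None,fx=240/73,fy=240/73,interpolation=2)[:240]])
cv2.imwrite("pics/crop.png",im)
w,_=reg(440,470,180,220,.01,.2)
for p in((433,204),(100,195),(282,128)): print(p,W[p[1],p[0]])
E
```

```text
cart (0.1, 0.137) 252 [ 0.5068 -0.1188  0.1247] ((506.3780822753906, -121.86437225341797), (57.934288024902344, 58.63219451904297), 46.3851432800293) 0.1358242317359165
cart (0.145, 0.175) 142 [ 0.5071 -0.1224  0.1598] ((506.1618347167969, -123.0268783569336), (18.486722946166992, 50.151302337646484), 89.26444244384766) 0.16723280482753672
redA (0.1, 0.137) 252 [ 0.563  -0.2137  0.1244] ((564.5532836914062, -219.38165283203125), (57.33220291137695, 57.67639923095703), 1.8037859201431274) 0.1348393491346309
redA (0.145, 0.175) 150 [ 0.5633 -0.2198  0.159 ] ((563.5142211914062, -220.9166717529297), (49.488792419433594, 19.883041381835938), 18.524930953979492) 0.16714238331011194
redB (0.1, 0.137) 282 [ 0.4018 -0.17    0.1248] ((400.0574951171875, -172.78192138671875), (56.21116638183594, 59.300567626953125), 49.00651550292969) 0.13476716746884942
redB (0.145, 0.175) 142 [ 0.3992 -0.1735  0.1598] ((398.59539794921875, -174.34463500976562), (50.635101318359375, 17.666603088378906), 43.0856819152832) 0.1676205015998557
box 2398 [0.59761956 0.18733631 0.05907362] ((599.5100708007812, 187.80014038085938), (175.56678771972656, 155.39645385742188), 3.5223870277404785)
rim 542 [0.59887458 0.18849819 0.06965914] ((599.5481567382812, 186.66062927246094), (168.23507690429688, 151.9010009765625), 4.4489874839782715)
(433, 204) [ 0.57926624 -0.45099145  0.14388307]
(100, 195) [0.58300676 0.46328886 0.05132082]
(282, 128) [ 0.78977257 -0.04993512  0.04439823]
```

View pics/crop.png

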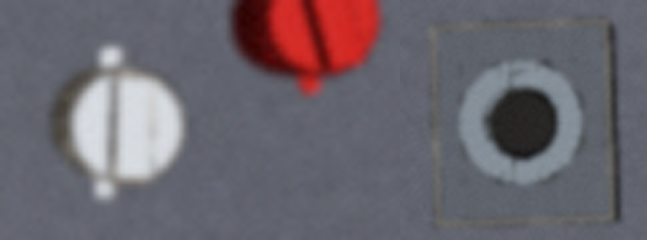

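The chosen cartridge at (309,229) is white, its top is at 0.128–0.161 m, and its bar measures 50×18 mm in line with its lugs along world x. All of this matches. Moving above it now.

```bash
python3 -m pendant '[{"jaw":1,"linear":[0,0,0],"twist":-6.7},{"jaw":1,"linear":[0,0,0],"twist":-6.7},{"jaw":1,"linear":[-1.8,-3.6,0],"twist":0},{"jaw":1,"linear":[-1.8,-3.6,0],"twist":0},{"jaw":1,"linear":[-1.8,-3.6,0],"twist":0},{"jaw":1,"linear":[-1.8,-3.6,0],"twist":0},{"jaw":1,"linear":[-1.8,-3.6,0],"twist":0},{"jaw":1,"linear":[-1.8,-3.6,0],"twist":0},{"jaw":1,"linear":[-1.8,-3.6,0],"twist":0},{"jaw":1,"linear":[-1.8,-3.6,0],"twist":0},{"jaw":1,"linear":[-1.8,-3.6,0],"twist":0},{"jaw":1,"linear":[-1.8,-3.6,0],"twist":0}]'
python3 -m pendant '[{"jaw":1,"linear":[-1.8,-3.6,0],"twist":0},{"jaw":1,"linear":[-1.8,-3.6,0],"twist":0},{"jaw":1,"linear":[-1.8,-3.6,0],"twist":0},{"jaw":1,"linear":[-1.8,-3.6,0],"twist":0},{"jaw":1,"linear":[-1.8,-3.6,0],"twist":0},{"jaw":1,"linear":[-1.8,-3.6,0],"twist":0},{"jaw":1,"linear":[-1.8,-3.6,0],"twist":0},{"jaw":1,"linear":[-1.8,-3.6,0],"twist":0},{"jaw":1,"linear":[0,0,0],"twist":0},{"jaw":1,"linear":[0,0,0],"twist":0}]'
python3 - <<'E'
from h import *
from scipy.spatial.transform import Rotation as R
o=robot.get_obs(); print(o["time"],o["position"],o["q"]); r=R.from_quat(o["tool_rot"]).as_matrix(); print(r.round(4))
c,W=grab("wrist"); np.savez("w1",c=c,W=W); cv2.imwrite("pics/w1.png",c)
E
```

```text
time: 1.1
position: [0.3276, 0.2426, 0.2395]
tool_rot: [0.005, 1.0, -0.0, -0.0]
ft_force: [1.0, 1.2, -0.5]
grip_width: 0.0871
grip_force: 0.0
time: 1.93
position: [0.4691, -0.0472, 0.2392]
tool_rot: [0.008, 1.0, 0.0, -0.0]
ft_force: [-0.2, 0.1, 0.1]
grip_width: 0.0873
grip_force: 0.0
1.9333 [ 0.46914025 -0.04719483  0.23921956] [-3.37963730e-01  3.22561406e-01  1.80623107e+00  1.06996962e-04
  1.01285466e+00 -1.89371785e+00]
[[-9.999e-01  1.510e-02 -0.000e+00]
 [ 1.510e-02  9.999e-01  1.000e-04]
 [ 0.000e+00  1.000e-04 -1.000e+00]]
```

View pics/w1.png

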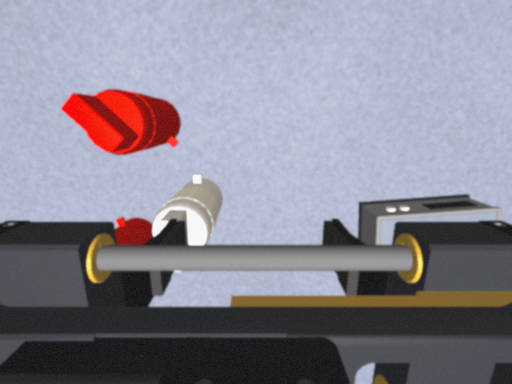

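The wrist view shows the cartridge at (190,215), one lug at (197,180) and the red ones at left. Finishing the approach, then descending and gripping.

```bash
python3 -m pendant '[{"jaw":1,"linear":[-1.9,-3.7,0],"twist":0},{"jaw":1,"linear":[-1.9,-3.75,0],"twist":0},{"jaw":1,"linear":[0,0,3],"twist":0},{"jaw":1,"linear":[0,0,3],"twist":0},{"jaw":1,"linear":[0,0,2.9],"twist":0},{"jaw":1,"linear":[0,0,0],"twist":0},{"jaw":0,"linear":[0,0,0],"twist":0},{"jaw":0,"linear":[0,0,0],"twist":0},{"jaw":0,"linear":[0,0,0],"twist":0},{"jaw":0,"linear":[0,0,0],"twist":0},{"jaw":0,"linear":[0,0,0],"twist":0},{"jaw":0,"linear":[0,0,0],"twist":0}]' 40
python3 -m pendant '[{"jaw":0,"linear":[0,0,0],"twist":0},{"jaw":0,"linear":[0,0,0],"twist":0},{"jaw":0,"linear":[0,0,0],"twist":0},{"jaw":0,"linear":[0,0,0],"twist":0}]'
```

```text
time: 2.98
position: [0.5059, -0.1198, 0.1517]
tool_rot: [0.005, 1.0, -0.0, 0.001]
ft_force: [-0.0, 0.2, -0.3]
grip_width: 0.0549
grip_force: 0.0
time: 3.32
position: [0.5053, -0.1198, 0.1505]
tool_rot: [0.006, 1.0, 0.0, -0.0]
ft_force: [0.5, -0.0, 0.1]
grip_width: 0.028
grip_force: 0.0
```

```bash
python3 -m pendant '[{"jaw":0,"linear":[0,0,0],"twist":0},{"jaw":0,"linear":[0,0,0],"twist":0},{"jaw":0,"linear":[0,0,0],"twist":0},{"jaw":0,"linear":[0,0,0],"twist":0},{"jaw":0,"linear":[0,0,0],"twist":0}]'
python3 -m pendant '[{"jaw":0,"linear":[0,0,-2],"twist":0},{"jaw":0,"linear":[0,0,-4],"twist":0},{"jaw":0,"linear":[0,0,-4],"twist":0},{"jaw":0,"linear":[0,0,0],"twist":0},{"jaw":0,"linear":[0,0,0],"twist":0}]'
python3 - <<'E'
from h import *
c,W=grab("top"); np.savez("t2",c=c,W=W)
o=robot.get_obs();print(o["time"],o["position"],o["ft_force"])
E
```

```text
time: 3.73
position: [0.5052, -0.1197, 0.1503]
tool_rot: [0.005, 1.0, 0.0, -0.0]
ft_force: [-0.4, -1.4, -2.2]
grip_width: 0.0179
grip_force: 39.8
time: 4.15
position: [0.5065, -0.1202, 0.2525]
tool_rot: [0.005, 1.0, -0.001, 0.002]
ft_force: [-0.4, 0.5, -3.8]
grip_width: 0.0178
grip_force: 39.9
4.2 [ 0.50480798 -0.11940924  0.25047581] [-0.8585485   0.03125067 -3.8978623 ]
```

```bash
python3 -m pendant '[{"jaw":0,"linear":[-1.1,1.7,0],"twist":0},{"jaw":0,"linear":[-2.1,3.4,0],"twist":0},{"jaw":0,"linear":[-2.1,3.4,0],"twist":0},{"jaw":0,"linear":[-2.1,3.4,0],"twist":0},{"jaw":0,"linear":[-2.1,3.4,0],"twist":0},{"jaw":0,"linear":[-2.1,3.4,0],"twist":0},{"jaw":0,"linear":[-2.1,3.4,0],"twist":0},{"jaw":0,"linear":[-2.1,3.4,0],"twist":0},{"jaw":0,"linear":[-2.1,3.4,0],"twist":0},{"jaw":0,"linear":[-1.3,2,0],"twist":0},{"jaw":0,"linear":[0,0,0],"twist":0},{"jaw":0,"linear":[0,0,0],"twist":0}]'
python3 - <<'E'
from h import *
c,W=grab("wrist"); np.savez("w2",c=c,W=W); cv2.imwrite("pics/w2.png",c)
from scipy.spatial.transform import Rotation as R
o=robot.get_obs();print(o["time"],o["position"],o["q"],R.from_quat(o["tool_rot"]).as_matrix()[:,:2].round(4))
E
```

```text
time: 5.2
position: [0.699, 0.1884, 0.2459]
tool_rot: [0.004, 1.0, -0.001, -0.004]
ft_force: [-0.1, -0.5, -4.3]
grip_width: 0.0178
grip_force: 40.0
5.25 [0.69868284 0.18707529 0.24657653] [ 1.07883405e-01  6.64392233e-01  1.14120353e+00 -8.62756974e-04
  1.34359758e+00 -1.45281298e+00] [[-0.9999  0.0099]
 [ 0.0099  0.9999]
 [ 0.0074 -0.0017]]
```

View pics/w2.png

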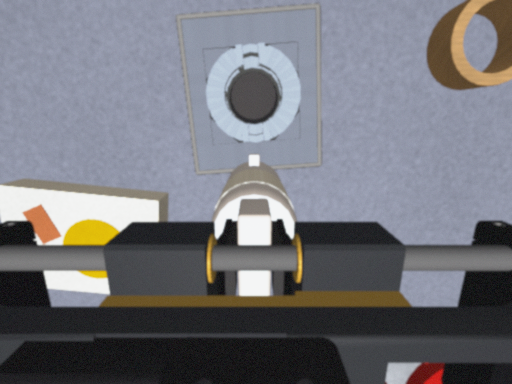

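The wrist view shows the holder, with its collar at (253,92) and gaps near (253,55) and (253,130). The held cartridge has a lug at (254,160) and is upright. Now I measure the collar axis, gap direction and cartridge offset.

```bash
python3 - <<'E'
from h import *
from scipy.optimize import least_squares
def circ(p,r=None):
    f=lambda q:np.hypot(p[:,0]-q[0],p[:,1]-q[1])-(r or q[2])
    s=least_squares(f,[*p.mean(0)[:2],r or .03],loss="soft_l1",f_scale=.001);return s.x.round(4),np.abs(s.fun).mean().round(4)
for n,c0 in(("w2",None),("top",None)):
    D=np.load(n+".npz");W=D["W"]
    w=W.reshape(-1,3); w=w[np.isfinite(w).all(1)]
    b=w[(abs(w[:,0]-.6)<.13)&(abs(w[:,1]-.187)<.12)&(w[:,2]>.052)&(w[:,2]<.082)]
    if n=="w2": b=b[b[:,0]<.69]
    print(n,len(b),cv2.minAreaRect((b[:,:2]*1000).astype(np.float32)),np.percentile(b[:,2],[5,50,95]))
    r=b[(b[:,2]>.066)&(np.hypot(b[:,0]-.599,b[:,1]-.187)<.058)]
    ou=[];inn=[]
    c=r.mean(0)[:2]
    for it in range(4):
        a=np.degrees(np.arctan2(r[:,1]-c[1],r[:,0]-c[0]));d=np.hypot(r[:,0]-c[0],r[:,1]-c[1])
        ou=np.array([r[a//6==k][np.argmax(d[a//6==k])] for k in range(-30,30) if (a//6==k).any()])
        s=circ(ou,None);c=s[0][:2]
    print("rim",len(r),s,r[:,2].mean())
    q=w[np.hypot(w[:,0]-c[0],w[:,1]-c[1])<.052]; q=q[q[:,2]<.066]
    d=q[:,:2]-c;rr=np.hypot(*d.T);k=(rr>.037)&(rr<.043);a=np.degrees(np.arctan2(d[k,1],d[k,0]))
    print("low pts angle hist",[(int(x),int(y)) for x,y in zip(range(-180,180,5),np.histogram(a,np.arange(-180,181,5))[0]) if y])
    for lo,hi in((-30,30),(150,210)):
        m=(a%360 if lo>0 else a);m=m[(m>lo)&(m<hi)];print(lo,len(m),m.min() if len(m) else 0,m.max() if len(m) else 0,m.mean() if len(m) else 0)
W=np.load("w2.npz")["W"]
k=W[150:172,235:275]; k=k[(k[...,2]>.10)&(k[...,2]<.16)]; print("lug/cart near",k.min(0),k.max(0))
l=W[153:166,244:264].reshape(-1,3);l=l[l[:,2]>.115];print(len(l),l.mean(0),l[:,0].min(),np.percentile(l[:,1],[2,98]))
t=W[170:235,205:305].reshape(-1,3);t=t[np.isfinite(t).all(1)]
for z0 in(.14,.16,.18,.20,.215,.225):
    p=t[(t[:,2]>z0)&(t[:,2]<z0+.02)&(t[:,0]<.70)]
    if len(p)>20:print(z0,len(p),circ(p,.030))
E
```

```text
w2 18656 ((599.864990234375, 186.98739624023438), (175.31338500976562, 155.3495635986328), 3.4635636806488037) [0.05642654 0.05865816 0.06882566]
rim 3972 (array([0.6   , 0.187 , 0.0521]), np.float64(0.0003)) 0.06827576914653342
low pts angle hist [(-180, 16), (-175, 19), (-170, 16), (-165, 7), (-10, 14), (-5, 11), (0, 15), (5, 14), (10, 14), (15, 6), (170, 10), (175, 18)]
-30 74 -9.307858524479487 16.464747731597313 3.7793464392485303
150 86 171.77092280394885 196.70083727425848 184.23216012279644
top 2922 ((599.5100708007812, 187.80014038085938), (175.56678771972656, 155.39645385742188), 3.5223870277404785) [0.05418199 0.06011327 0.07109378]
rim 519 (array([0.5991, 0.1878, 0.0514]), np.float64(0.0009)) 0.06975845011880048
low pts angle hist [(-180, 4), (-175, 2), (-165, 1), (-160, 1), (-155, 1), (-125, 1), (-120, 1), (-105, 1), (-75, 1), (-50, 2), (-15, 1), (-5, 1), (0, 3), (5, 3), (10, 2), (15, 5), (40, 2), (50, 1), (55, 1), (65, 1), (85, 1), (125, 1), (165, 2), (170, 3), (175, 4)]
-30 15 -11.95852967110421 16.97979136055913 8.22539705921423
150 18 167.3074837460811 207.94630306398594 182.34142980051513
lug/cart near [0.65959114 0.16791023 0.10013583] [0.67932162 0.20875633 0.15991873]
147 [0.66563058 0.18743159 0.12650338] 0.6595911351155133 [0.1793983  0.19527834]
0.14 125 (array([0.6996, 0.1873, 0.03  ]), np.float64(0.0002))
0.16 266 (array([0.6997, 0.1874, 0.03  ]), np.float64(0.0001))
0.18 418 (array([0.7   , 0.1876, 0.03  ]), np.float64(0.0002))
0.2 833 (array([0.7014, 0.1877, 0.03  ]), np.float64(0.0007))
0.215 1825 (array([0.7056, 0.1878, 0.03  ]), np.float64(0.0031))
0.225 591 (array([0.7068, 0.1878, 0.03  ]), np.float64(0.0041))
```

```bash
python3 -m pendant '[{"jaw":0,"linear":[3.3,-0.05,0],"twist":0},{"jaw":0,"linear":[3.3,-0.05,0],"twist":0},{"jaw":0,"linear":[3.3,-0.05,0],"twist":0},{"jaw":0,"linear":[0,0,0],"twist":-4.2},{"jaw":0,"linear":[0,0,0.5],"twist":0},{"jaw":0,"linear":[0,0,0.5],"twist":0},{"jaw":0,"linear":[0,0,0],"twist":0},{"jaw":0,"linear":[0,0,0],"twist":0},{"jaw":0,"linear":[0,0,0],"twist":0}]'
python3 - <<'E'
from h import *
from scipy.spatial.transform import Rotation as R
o=robot.get_obs();print(o["time"],o["position"],o["ft_force"],R.from_quat(o["tool_rot"]).as_matrix()[:,:2].round(4))
E
```

```text
time: 6.0
position: [0.6025, 0.1863, 0.2402]
tool_rot: [-0.03, 1.0, -0.0, 0.0]
ft_force: [-1.0, 0.4, -3.9]
grip_width: 0.0178
grip_force: 40.0
6.0 [0.60250973 0.18626094 0.24018758] [-1.00320653  0.43119668 -3.88630551] [[-9.981e-01 -6.100e-02]
 [-6.100e-02  9.981e-01]
 [-0.000e+00 -1.000e-04]]
```

```bash
for i in 1 2 3 4; do python3 -m pendant '[{"jaw":0,"linear":[0,0,0],"twist":0}]' | grep -E "pos|rot"; done
python3 - <<'E'
from h import *
from scipy.optimize import least_squares
c,W=grab("wrist"); np.savez("w3",c=c,W=W); cv2.imwrite("pics/w3.png",c)
print(robot.get_obs()["position"])
E
```

```text
position: [0.6024, 0.1865, 0.2404]
tool_rot: [-0.031, 1.0, 0.0, 0.0]
position: [0.6022, 0.1867, 0.2405]
tool_rot: [-0.031, 1.0, 0.0, 0.0]
position: [0.602, 0.1868, 0.2406]
tool_rot: [-0.031, 1.0, -0.0, 0.0]
position: [0.6019, 0.1868, 0.2406]
tool_rot: [-0.031, 1.0, 0.0, 0.0]
[0.6018074  0.18681926 0.24062316]
```

View pics/w3.png

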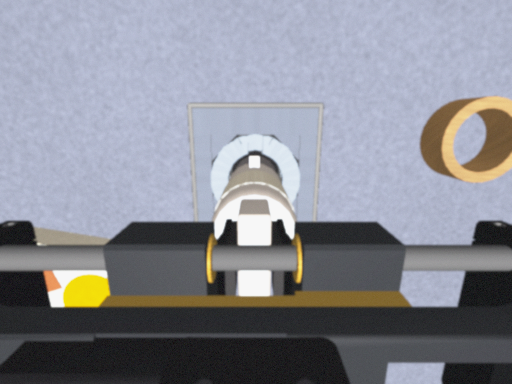

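The box edges are now square to the picture and the lug at (254,161) is centred on the collar. Next, the remaining offset from the same view.

```bash
python3 - <<'E'
from h import *
from scipy.optimize import least_squares
W=np.load("w3.npz")["W"]
def circ(p,r):
    f=lambda q:np.hypot(p[:,0]-q[0],p[:,1]-q[1])-r
    s=least_squares(f,p.mean(0)[:2]+[.02,0],loss="soft_l1",f_scale=.001);return s.x.round(4),np.abs(s.fun).mean().round(4),len(p)
t=W[165:235,205:305].reshape(-1,3)
for z0 in(.115,.135,.155,.175):
    print("cart",z0,circ(t[(t[:,2]>z0)&(t[:,2]<z0+.02)&(t[:,0]<.61)],.03))
w=W[:240].reshape(-1,3);r=w[(w[:,2]>.065)&(w[:,2]<.075)&(np.hypot(w[:,0]-.6,w[:,1]-.187)<.056)]
c=np.array([.6,.187])
for it in range(4):
    a=np.degrees(np.arctan2(r[:,1]-c[1],r[:,0]-c[0]))%360;d=np.hypot(*(r[:,:2]-c).T)
    ou=np.array([r[a//6==k][np.argmax(d[a//6==k])] for k in range(60) if (a//6==k).sum()>8 and d[a//6==k].max()>.049])
    s=circ(ou,.052);c=s[0]
print("rim",s)
b=w[(w[:,2]>.052)&(w[:,2]<.065)&(w[:,0]<.64)&(abs(w[:,1]-.187)<.12)];
for q in(b[:,0].min(),): print(q)
L=W[155:167,246:262].reshape(-1,3);L=L[L[:,2]>.10];print("lug",L.mean(0))
E
```

```text
cart 0.115 (array([0.6051, 0.1862]), np.float64(0.0002), 160)
cart 0.135 (array([0.6045, 0.1863]), np.float64(0.0002), 154)
cart 0.155 (array([0.6042, 0.1863]), np.float64(0.0001), 248)
cart 0.175 (array([0.6041, 0.1864]), np.float64(0.0001), 405)
rim (array([0.6001, 0.1868]), np.float64(0.0002), 37)
0.508320577781059
lug [0.57072775 0.18412567 0.11933447]
```

```bash
python3 -m pendant '[{"jaw":0,"linear":[0.45,0.08,0],"twist":0},{"jaw":0,"linear":[0,0,0.5],"twist":0},{"jaw":0,"linear":[0,0,0.4],"twist":0},{"jaw":0,"linear":[0,0,0],"twist":0},{"jaw":0,"linear":[0,0,0],"twist":0},{"jaw":0,"linear":[0,0,0],"twist":0},{"jaw":0,"linear":[0,0,0],"twist":0}]'
python3 - <<'E'
from h import *
from scipy.optimize import least_squares
c,W=grab("wrist")
print(robot.get_obs()["position"])
def circ(p,r):
    f=lambda q:np.hypot(p[:,0]-q[0],p[:,1]-q[1])-r
    s=least_squares(f,p.mean(0)[:2]+[.02,0],loss="soft_l1",f_scale=.001);return s.x.round(4),np.abs(s.fun).mean().round(4),len(p)
t=W[165:235,205:305].reshape(-1,3)
for z0 in(.105,.125,.145,.165):
    print("cart",z0,circ(t[(t[:,2]>z0)&(t[:,2]<z0+.02)&(t[:,0]<.61)],.03))
w=W[:240].reshape(-1,3);r=w[(w[:,2]>.065)&(w[:,2]<.075)&(np.hypot(w[:,0]-.6,w[:,1]-.187)<.056)]
c=np.array([.6,.187])
for it in range(4):
    a=np.degrees(np.arctan2(r[:,1]-c[1],r[:,0]-c[0]))%360;d=np.hypot(*(r[:,:2]-c).T)
    ou=np.array([r[a//6==k][np.argmax(d[a//6==k])] for k in range(60) if (a//6==k).sum()>8 and d[a//6==k].max()>.049])
    s=circ(ou,.052);c=s[0]
print("rim",s)
E
```

```text
time: 6.97
position: [0.5974, 0.1873, 0.2316]
tool_rot: [-0.031, 1.0, 0.0, 0.0]
ft_force: [0.1, 0.0, -3.7]
grip_width: 0.0178
grip_force: 40.0
[0.59736052 0.18726564 0.23166401]
cart 0.105 (array([0.6007, 0.1867]), np.float64(0.0002), 156)
cart 0.125 (array([0.6001, 0.1867]), np.float64(0.0003), 156)
cart 0.145 (array([0.5997, 0.1868]), np.float64(0.0001), 247)
cart 0.165 (array([0.5996, 0.1869]), np.float64(0.0001), 375)
rim (array([0.5998, 0.1869]), np.float64(0.0003), 36)
```

Aligned to within about 1 mm. Descending into the collar, watching the force.

```bash
python3 -m pendant '[{"jaw":0,"linear":[0,0,0.4],"twist":0},{"jaw":0,"linear":[0,0,0.4],"twist":0},{"jaw":0,"linear":[0,0,0.4],"twist":0},{"jaw":0,"linear":[0,0,0.4],"twist":0},{"jaw":0,"linear":[0,0,0],"twist":0},{"jaw":0,"linear":[0,0,0],"twist":0}]'
python3 -m pendant '[{"jaw":0,"linear":[0,0,0.4],"twist":0},{"jaw":0,"linear":[0,0,0.4],"twist":0},{"jaw":0,"linear":[0,0,0.3],"twist":0},{"jaw":0,"linear":[0,0,0],"twist":0},{"jaw":0,"linear":[0,0,0],"twist":0}]'
```

```text
time: 7.52
position: [0.5969, 0.1872, 0.2149]
tool_rot: [-0.031, 1.0, -0.0, -0.001]
ft_force: [0.6, -0.7, -3.2]
grip_width: 0.0176
grip_force: 40.0
time: 7.93
position: [0.597, 0.1872, 0.2042]
tool_rot: [-0.031, 1.0, -0.0, -0.0]
ft_force: [0.1, -0.3, -2.5]
grip_width: 0.0178
grip_force: 40.0
```

```bash
python3 -m pendant '[{"jaw":0,"linear":[0,0,0.3],"twist":0},{"jaw":0,"linear":[0,0,0.3],"twist":0},{"jaw":0,"linear":[0,0,0.3],"twist":0},{"jaw":0,"linear":[0,0,0],"twist":0},{"jaw":0,"linear":[0,0,0],"twist":0}]'
python3 -m pendant '[{"jaw":0,"linear":[0,0,0.3],"twist":0},{"jaw":0,"linear":[0,0,0.2],"twist":0},{"jaw":0,"linear":[0,0,0],"twist":0},{"jaw":0,"linear":[0,0,0],"twist":0}]'
```

```text
time: 8.35
position: [0.5976, 0.1873, 0.1958]
tool_rot: [-0.031, 1.0, 0.0, 0.0]
ft_force: [1.0, 0.2, -0.6]
grip_width: 0.0176
grip_force: 40.0
time: 8.68
position: [0.5976, 0.1873, 0.1909]
tool_rot: [-0.031, 1.0, 0.0, 0.001]
ft_force: [0.6, 0.4, 1.5]
grip_width: 0.0176
grip_force: 40.0
```

Through the gaps, since the force grows only as the spring would. Pressing on.

```bash
python3 -m pendant '[{"jaw":0,"linear":[0,0,0.4],"twist":0},{"jaw":0,"linear":[0,0,0.4],"twist":0},{"jaw":0,"linear":[0,0,0.4],"twist":0},{"jaw":0,"linear":[0,0,0.4],"twist":0},{"jaw":0,"linear":[0,0,0.4],"twist":0},{"jaw":0,"linear":[0,0,0],"twist":0},{"jaw":0,"linear":[0,0,0],"twist":0},{"jaw":0,"linear":[0,0,0],"twist":0}]'
```

```text
time: 9.35
position: [0.5981, 0.1874, 0.1719]
tool_rot: [-0.031, 1.0, 0.0, 0.001]
ft_force: [0.7, -0.2, 9.0]
grip_width: 0.0177
grip_force: 40.0
```

```bash
python3 -m pendant '[{"jaw":0,"linear":[0,0,0.1],"twist":0},{"jaw":0,"linear":[0,0,0],"twist":0},{"jaw":0,"linear":[0,0,0],"twist":3},{"jaw":0,"linear":[0,0,0],"twist":5},{"jaw":0,"linear":[0,0,0],"twist":5},{"jaw":0,"linear":[0,0,0],"twist":5},{"jaw":0,"linear":[0,0,0],"twist":5},{"jaw":0,"linear":[0,0,0],"twist":0},{"jaw":0,"linear":[0,0,0],"twist":0}]'
python3 -c "
from h import *;o=robot.get_obs();print(o['moment'],o['position'])"
```

```text
time: 10.1
position: [0.5979, 0.1871, 0.171]
tool_rot: [0.169, 0.986, 0.0, 0.001]
ft_force: [-0.2, -1.9, 9.1]
grip_width: 0.0179
grip_force: 40.0
[-0.16745957  0.45396259  0.01470654] [0.59787513 0.18708098 0.17104414]
```

It turns freely. On to about 54°.

```bash
python3 -m pendant '[{"jaw":0,"linear":[0,0,0],"twist":5},{"jaw":0,"linear":[0,0,0],"twist":5},{"jaw":0,"linear":[0,0,0],"twist":5},{"jaw":0,"linear":[0,0,0],"twist":5},{"jaw":0,"linear":[0,0,0],"twist":5},{"jaw":0,"linear":[0,0,0],"twist":5},{"jaw":0,"linear":[0,0,0],"twist":0},{"jaw":0,"linear":[0,0,0],"twist":0},{"jaw":0,"linear":[0,0,0],"twist":0}]'
python3 -m pendant '[{"jaw":0,"linear":[0,0,-0.3],"twist":0},{"jaw":0,"linear":[0,0,-0.3],"twist":0},{"jaw":0,"linear":[0,0,0],"twist":0},{"jaw":0,"linear":[0,0,0],"twist":0}]'
python3 -c "
from h import *;o=robot.get_obs();print(o['moment'],o['position'],2*np.degrees(np.arctan2(*o['tool_rot'][:2])))"
```

```text
time: 10.85
position: [0.5985, 0.1879, 0.1713]
tool_rot: [0.418, 0.908, 0.002, 0.001]
ft_force: [0.2, 1.4, 9.4]
grip_width: 0.0175
grip_force: 40.0
time: 11.18
position: [0.5984, 0.188, 0.1771]
tool_rot: [0.418, 0.908, 0.002, 0.001]
ft_force: [0.2, 0.3, 8.2]
grip_width: 0.0177
grip_force: 40.0
[0.30433619 0.08908843 0.00553263] [0.59843791 0.18799315 0.17708455] 49.44943544121684
```

```bash
python3 -m pendant '[{"jaw":0,"linear":[0,0,0],"twist":0},{"jaw":0,"linear":[0,0,0],"twist":0},{"jaw":0,"linear":[0,0,0],"twist":0}]'
python3 - <<'E'
from h import *
for n in("w2","w3"):
    W=np.load(n+".npz")["W"]; print(n,np.nanmedian(W[212:220,250:258,2]),np.nanmedian(W[222:230,222:230,2]))
c,W=grab("wrist");np.savez("w4",c=c,W=W);cv2.imwrite("pics/w4.png",c);o=robot.get_obs();print(o['position'],o['ft_force'],np.nanmedian(W[212:220,250:258,2]),np.nanmedian(W[222:230,222:230,2]))
E
```

```text
time: 11.43
position: [0.5984, 0.188, 0.177]
tool_rot: [0.418, 0.908, 0.002, 0.001]
ft_force: [0.2, 1.4, 8.5]
grip_width: 0.0175
grip_force: 40.0
w2 0.25454149720743724 0.23979868855351055
w3 0.2488349781615201 0.2337632746986726
[0.59844942 0.18799499 0.17700262] [0.05024758 1.53021361 7.67808603] 0.1850824235268515 0.17053636401968947
```

View pics/w4.png

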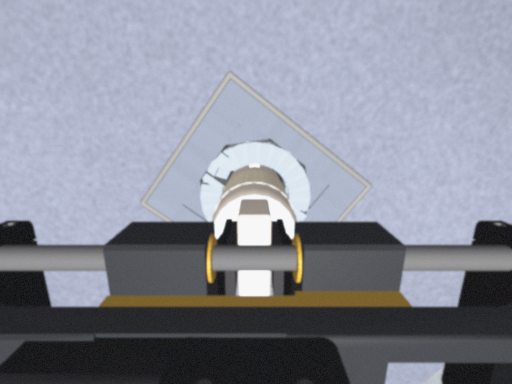

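The grip has not slipped, and the cartridge has risen past the caught height of 23 mm. Lifting a little more should meet the notch ceiling at 29 mm.

```bash
python3 -m pendant '[{"jaw":0,"linear":[0,0,-0.2],"twist":0},{"jaw":0,"linear":[0,0,0],"twist":0},{"jaw":0,"linear":[0,0,0],"twist":0}]'
python3 -m pendant '[{"jaw":0,"linear":[0,0,-0.2],"twist":0},{"jaw":0,"linear":[0,0,0],"twist":0},{"jaw":0,"linear":[0,0,0],"twist":0}]'
python3 - <<'E'
from h import *
c,W=grab("wrist");o=robot.get_obs();print(o['position'],o['ft_force'],o['moment'],np.nanmedian(W[212:220,250:258,2]),np.nanmedian(W[222:230,222:230,2]))
E
```

```text
time: 11.73
position: [0.5984, 0.188, 0.1788]
tool_rot: [0.418, 0.908, 0.002, 0.001]
ft_force: [-0.2, 1.4, 7.4]
grip_width: 0.0175
grip_force: 40.0
time: 11.98
position: [0.5982, 0.1877, 0.1791]
tool_rot: [0.418, 0.908, 0.001, 0.001]
ft_force: [3.8, 1.3, -3.5]
grip_width: 0.0178
grip_force: 40.0
[0.59814038 0.18762132 0.17907735] [ 4.20677035  1.37484904 -3.5411028 ] [ 0.64120572 -0.86478468  0.05669377] 0.18736079913164475 0.17298714189804526
```

It stopped at 28.8 mm with a downward reaction, which is the notch ceiling. Relaxing, then releasing and backing off.

```bash
python3 -m pendant '[{"jaw":0,"linear":[0,0,0.15],"twist":0},{"jaw":0,"linear":[0,0,0],"twist":0},{"jaw":0.5,"linear":[0,0,0],"twist":0},{"jaw":0.5,"linear":[0,0,0],"twist":0},{"jaw":0.5,"linear":[0,0,0],"twist":0},{"jaw":0.5,"linear":[0,0,0],"twist":0},{"jaw":0.5,"linear":[0,0,0],"twist":0},{"jaw":0.5,"linear":[0,0,0],"twist":0}]'
python3 -m pendant '[{"jaw":0.5,"linear":[0,0,-1],"twist":0},{"jaw":0.5,"linear":[0,0,-3],"twist":0},{"jaw":0.5,"linear":[0,0,-4],"twist":0},{"jaw":0.5,"linear":[-4,0,-2],"twist":0},{"jaw":0.5,"linear":[-4,0,0],"twist":0},{"jaw":0.5,"linear":[-4,0,0],"twist":0},{"jaw":0.5,"linear":[0,0,0],"twist":0},{"jaw":0.5,"linear":[0,0,0],"twist":0},{"jaw":0.5,"linear":[0,0,0],"twist":0}]'
python3 - <<'E'
from h import *
c,W=grab("wrist");np.savez("w5",c=c,W=W);cv2.imwrite("pics/w5.png",c)
w=W.reshape(-1,3);k=(np.hypot(w[:,0]-.6,w[:,1]-.187)<.04)
b=w[k&(w[:,2]>.172)&(w[:,2]<.21)]; print(len(b),np.median(b,0),cv2.minAreaRect((b[:,:2]*1000).astype(np.float32)))
print("tubetop",np.median(w[k&(w[:,2]>.14)&(w[:,2]<.168)],0))
r=w[(np.hypot(w[:,0]-.6,w[:,1]-.187)<.05)&(w[:,2]>.064)&(w[:,2]<.076)];print("rim z",np.median(r[:,2]))
E
```

```text
time: 12.7
position: [0.5965, 0.187, 0.1776]
tool_rot: [0.418, 0.908, -0.001, -0.001]
ft_force: [0.3, 0.1, 0.2]
grip_width: 0.0422
grip_force: 0.0
time: 13.45
position: [0.6728, 0.0982, 0.2767]
tool_rot: [0.418, 0.908, -0.0, -0.001]
ft_force: [0.2, -0.2, -1.0]
grip_width: 0.0434
grip_force: 0.0
1619 [0.6001033  0.18560021 0.18813762] ((600.1336669921875, 185.5511932373047), (17.646221160888672, 49.91448211669922), 40.592132568359375)
tubetop [0.60222039 0.18328333 0.15506432]
rim z 0.0682423694594761
```

View pics/w5.png

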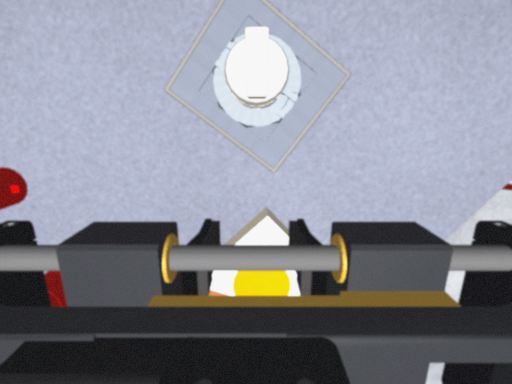

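Released. The cartridge at (256,68) stands upright on the collar's axis. Its underside is at about 29 mm relative to the rim, and it is turned about 53° from the gaps, so it is locked.

```bash
python3 -c "
from rig import robot;print(robot.hand_in())"
```

```text
the job is handed in; nothing more can be done
None
```

The white cartridge is locked in the collar: about 53° clockwise from the gaps, underside at about 29 mm, released, and handed in at about 13.5 s; the hand-in returned no verdict.

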